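# Clear the bottle from the UV steriliser drawer and start the long cycle

## Task

The UV steriliser's drawer is loaded but cannot shut, because somebody left the spray bottle standing in it. Take the bottle out and stand it upright in the free end of the product tray, then push the drawer fully home with the two chrome electrodes still lying in it. Only once the drawer is shut, run the long cycle by pressing three keys one at a time and fully down: red (power), then blue (long programme), then green (start); do not press the white key, do not tip the bottle over, and leave everything else standing where it is.

Things in the scene. Friction and masses are not known exactly. Their poses are not given: they have to be found in the camera images.
- steriliser: white box-shaped UV tool steriliser fixed to the table, 165 deep (x) x 220 wide (y) x 98 mm high, four coloured keys in a row on top near the front edge. Origin: centre of its underside; +x points to its back, front face at x = -82.5 mm. The drawer opening is in front, below 60 mm height; above it the front is a solid wall, which a tall thing in the drawer runs against
- drawer (a joint): how far the drawer is drawn out along the steriliser's -x: 0 = fully home, 0.11 m = stop; it starts 0.078 to 0.092 m out; pushing takes 2 to 4 N and it stays where it is left
- drawer_pull (a point): middle of the steel bar pull on the drawer's front: a bar 9 mm thick and 82 mm long along the steriliser's y, its axis 34 mm above the table and 25 mm in front of the drawer's 12 mm thick, 44 mm high white front; it moves with the drawer, and lies 37 mm in front of the steriliser's front face when the drawer is home
- pan_floor (a point): centre of the floor of the drawer's steel pan, 21 mm above the table; axes as the steriliser's; the pan is 145 (x) x 180 (y) mm inside with walls 29 mm high; moves with the drawer
- power_key_top (a point): the red square key on the control deck on top of the steriliser, cap 26 x 30 mm, standing 8 mm proud of the 98 mm high deck; the point is the centre of its top face. Power; farthest left (+y)
- short_key_top (a point): the white square key on the control deck on top of the steriliser, cap 26 x 30 mm, standing 8 mm proud of the 98 mm high deck; the point is the centre of its top face. Short programme; second from the left; not to be pressed
- long_key_top (a point): the blue square key on the control deck on top of the steriliser, cap 26 x 30 mm, standing 8 mm proud of the 98 mm high deck; the point is the centre of its top face. Long programme; third from the left
- start_key_top (a point): the green square key on the control deck on top of the steriliser, cap 26 x 30 mm, standing 8 mm proud of the 98 mm high deck; the point is the centre of its top face. Start; farthest right (-y)
- power_key (a joint): travel of the red key: 0 = up at rest, grows to 0.005 m fully pressed straight down (about 3.6 N); it springs back by itself
- short_key (a joint): travel of the white key: 0 = up at rest, grows to 0.005 m fully pressed straight down (about 3.6 N); it springs back by itself
- long_key (a joint): travel of the blue key: 0 = up at rest, grows to 0.005 m fully pressed straight down (about 3.6 N); it springs back by itself
- start_key (a joint): travel of the green key: 0 = up at rest, grows to 0.005 m fully pressed straight down (about 3.6 N); it springs back by itself
- spray: white spray bottle with a green-banded label and white cap, upright in the drawer pan in front of the steriliser's front wall; 170 mm high; body 46 mm across up to 142 mm, then cap 29 mm across from 142 to 170 mm; 0.16 kg. Origin: centre of its underside, z up along the bottle
- rod_electrode_1: chrome rod electrode 117 mm long, 20 mm thick, lying in the drawer pan left of the bottle, parallel to the pan's sides. Origin: centre of its underside, long axis y
- rod_electrode_2: chrome rod electrode, as the other one, lying in the drawer pan right of the bottle. Origin: centre of its underside, long axis y
- product_tray: flat stainless tray fixed to the table on the robot's right, 122 (x) x 197 (y) x 22 mm, floor 2 mm thick, inside 112 x 186 mm. Origin: centre of its underside. Its -y end holds a cream jar and a small brown bottle; its +y end (about y = -10 to +93 mm) is free
- cream_jar: round cream jar, white with a grey lid, 63 mm across, 45 mm high, standing in the product tray's -y end. Origin: centre of its underside
- peel_bottle: small brown bottle with a black cap, 31 mm across, 88 mm high, standing in the product tray's -y end. Origin: centre of its underside
- cream_tube: cream tube lying near the table's front edge on the right, 43 x 146 x 30 mm, long axis y; a bystander. Origin: centre of its underside
- balm_tin: round white tin with an ochre lid, 65 mm across, 29 mm high, on the table's left wing; a bystander. Origin: centre of its underside
Not all that is in view belongs to the job. Leave any pink look-alike of the spray alone.

How it is judged (in metres and radians):
On the way, in this order (a step that is already met when the one before it is completed fails the run):
1. the spray bottle stands upright on the floor of the product tray, let go (x of spray in the frame of product_tray between -0.04 and 0.04 m and y of spray in the frame of product_tray between -0.075 and 0.075 m and z of spray in the frame of product_tray below 0.01 m and angle between spray's own z axis and vertical below 0.12 rad and contact force between the fingers and spray below 0.3 N and linear speed of spray below 0.03 m/s), for 0.2 s.
2. the drawer is fully home (value of joint drawer below 0.004 m), for 0.2 s.
3. the red power key is pressed down, drawer shut, no other key down (value of joint power_key above 0.0035 m and value of joint drawer below 0.004 m and value of joint each of short_key, long_key, start_key below 0.0015 m), for 0.03 s.
4. the blue long-programme key is pressed down, drawer shut, no other key down (value of joint long_key above 0.0035 m and value of joint drawer below 0.004 m and value of joint each of power_key, short_key, start_key below 0.0015 m), for 0.03 s.
5. the green start key is pressed down, drawer shut, no other key down (value of joint start_key above 0.0035 m and value of joint drawer below 0.004 m and value of joint each of power_key, short_key, long_key below 0.0015 m), for 0.03 s.
At the end, for the whole second after the job is handed in: The spray bottle stands upright (within 7 degrees) and at rest on the product tray's floor, its centre within 40 mm of the tray's middle across and 75 mm along; the drawer is home to within 4 mm; both rod electrodes lie in the drawer pan; all keys are up again (x of spray in the frame of product_tray between -0.04 and 0.04 m and y of spray in the frame of product_tray between -0.075 and 0.075 m and z of spray in the frame of product_tray below 0.01 m and angle between spray's own z axis and vertical below 0.12 rad and linear speed of spray below 0.02 m/s and value of joint drawer below 0.004 m and value of joint each of power_key, short_key, long_key, start_key below 0.0015 m and y of rod_electrode_1 in the frame of pan_floor between -0.088 and 0.088 m and x of rod_electrode_1 in the frame of pan_floor between -0.072 and 0.072 m and z of each of rod_electrode_1, rod_electrode_2 in the frame of pan_floor below 0.012 m and y of rod_electrode_2 in the frame of pan_floor between -0.088 and 0.088 m and x of rod_electrode_2 in the frame of pan_floor between -0.072 and 0.072 m); the robot touches nothing.
It fails at once if the spray bottle is tipped over (more than 35 degrees) (angle between spray's own z axis and vertical above 0.61 rad).
It fails at once if a key is pressed while the drawer is not shut (value of joint drawer above 0.006 m and value of joint any of power_key, short_key, long_key, start_key above 0.003 m).
It fails at once if the white key is pressed, or two keys are down at once (value of joint short_key above 0.003 m or value of joint each of power_key, long_key above 0.003 m or value of joint each of long_key, start_key above 0.003 m or value of joint each of power_key, start_key above 0.003 m).
It fails at once if an electrode is lifted out of the drawer (z of any of rod_electrode_1, rod_electrode_2 in the frame of pan_floor above 0.035 m).
It fails at once if another thing is knocked or shoved from its place by more than 30 mm (distance of any of cream_jar, peel_bottle, cream_tube, balm_tin from where it was at the start of the episode above 0.03 m).
It also fails if it takes over 58 s, if anything falls off the work surface, if the arm or the gripper's body presses on something with over 40 N, if the wrist force passes 120 N, or if a joint passes its speed limit or range.

## Robot

A 6-joint arm with a two-finger parallel gripper is mounted at the origin on a cart in front of the work surface, level with it; the furniture and walls round the work are solid. World frame = base frame: x ahead of the robot, y to its left, z up, the work surface at z = 0. Lengths are in mm, angles in rad, forces in N, time in s.
With the tool pointing down it reaches from about 300 to 775 mm from the base axis. Payload 14.6 kg.
Tool frame: the origin (TCP) lies on the front face of the gripper's body, between the roots of the fingers; the fingertips stand 97 mm ahead of it and the grasp point (between the pads) lies 78 mm ahead of it; z points along the fingers, y is the direction in which the jaws open and shut (so a half turn about z gives the same grasp; the last joint's range is limited). The gripper opens to 94 mm and grips with 3 to 60 N. Pads are 16 mm wide; open, the fingers measure 119 mm over their backs; the gripper's body (75 mm by 177 mm) begins 78 mm behind the grasp point.
Start: joints at [1.279, 0.3, 1.521, -0, 1.321, -0.067], TCP at [122.6, 536.152, 302.646] pointing down, gripper open.
Joint ranges: [-3.03, 3.03], [-0.79, 2.21], [0.23, 2.52], [-1.04, 4.18], [0, 3.07], [-2.55, 2.55]. Speed limits (rad/s): [2.22, 2.22, 2.57, 3.14, 3.14, 3.14].

## Interface

Orientations are given as [roll, pitch, yaw] about the fixed x, y, z axes, in that order (R = Rz(yaw) Ry(pitch) Rx(roll)).
In Python, from cell import manip, eyes, finder gives the robot as it stands.
- The arm moves only by the tool drive_tool, never from a script. Its argument "rows" is a list of rows, each an object with "offset": the shift along the tool's x, y, z in mm, a list of three; "spin": the turn about the tool's z in degrees; "jaw": the finger opening in mm, from 0 to 94. In form: [{"offset": [dx, dy, dz], "spin": spin, "jaw": jaw}, ...]. A call has 1 to 20 rows; each row shifts and turns the commanded pose from where the row before left it, along the tool's axes as they then stand; what a row does not reach is not made up. A row lasts 1/10 s, in which the tool goes at most 50 mm and 8.59 degrees, less where a joint would pass 70% of its speed; a pose out of reach is approached as far as the arm can. A call is refused whole if a number of a shift passes 50 or a number of a turn 8.59, either way. A call with a gripper value outside its range is refused whole. The fingers move at their own pace and stop on an object; "force" is the grip in N (left out, the last holds). Time passes only in rows, so rows that do not move let the fingers close. It gives the time, the measured TCP pose, the force and the opening at its end, in the units of the state.
- manip.read_state(): the state, without advancing time (a new reading comes with each control period).
- eyes.camera(name): name is "side" or "top"; returns a dict with "color" (400x640x3 uint8, blue, green, red), "depth" (400x640 float32, mm along the optical axis (not along the pixel's ray), 0 where there is no reading), "vfov" (degrees; the focal length in pixels is half the picture's height over the tangent of half this angle, whatever the lens; pixels are square), "cx", "cy" (the principal point, pixels), "rvec" (rotation vector, rad) and "tvec" (3), from world to camera coordinates, as OpenCV has them. Camera axes: x right, y down, z forward; pixel columns grow to the right and rows downward; lengths in mm; the calibration is good to about 2 mm. A picture is of the moment at which its call begins.
- manip.sign_off(): hands the job in, once; it reports no verdict.
Trained networks look in the newest picture that a camera, given by its name, has taken for a name from the list of things; names that differ only in an ending like _2 or _b are one class to them, and where a whole thing is asked for, a point or a joint stands for the part that bears it (a point fixed in the world has none). Each returns a list of dicts, best first, with "p" (0 to 1); they miss things now and then, are a little off and sometimes report something else, mostly with a low value. They report only what shows in the picture. A call takes as long as a camera call. They do not tell look-alikes from the thing itself.
- finder.find_in(camera, target): "uv" ([column, row] in pixels, amid what is visible of it).
The state is a dict: "clock": time; "joints": joint angles; "qd": joint speeds; "effort": joint torques, N m; "eef_pos": TCP position; "eef_rot": TCP orientation; "wrist_force": force on the tool from outside, world axes, zero at the start; "moment": the same for the moment, N m; "finger_gap": finger opening in mm.
Only numpy, scipy, OpenCV 4.12 (cv2) and the standard library are available. Lean on these libraries where they do the work, as an engineer would, in place of code of your own. Each camera call takes 0.05 s, during which the arm holds its last target. There are 200 camera calls.

## Working session

There is one attempt and no reset: what is moved stays moved. The work goes in short steps, Python scripts to look and compute and a tool call to move; the robot and the scene stay as the last step left them, time stands still between calls to the robot, and variables do not carry over. Pictures are saved under pics/ and viewed, about 8 in all and at most 12, crops included, and the job is handed in when it is done.

Besides the shell and the picture viewer there is one more tool, called after "Emit:" as name(argument=value, ...), one argument or row to a line, values as JSON. drive_tool: Moves the arm, as the interface text tells. Its arguments: {"type":"object","properties":{"rows":{"type":"array","items":{"type":"object","properties":{"offset":{"type":"array","items":{"type":"number"}},"spin":{"type":"number"},"jaw":{"type":"number"}}}},"force":{"type":"number"}},"required":["rows"]}

```bash
mkdir -p pics; cat > h.py <<'E'
import numpy as np, cv2
from cell import manip, eyes, finder
def cam(n): 
    c=eyes.camera(n); c['f']=200/np.tan(np.radians(c['vfov'])/2); c['R']=cv2.Rodrigues(np.array(c['rvec'],float))[0]; c['t']=np.array(c['tvec'],float).ravel(); return c
def P(c,u,v,d): # pixel+depth to world
    u,v,d=np.broadcast_arrays(np.asarray(u,float),v,d)
    x=np.stack([(u-c['cx'])/c['f']*d,(v-c['cy'])/c['f']*d,d],-1); return (x-c['t'])@c['R']
def cloud(c):
    v,u=np.mgrid[0:400,0:640]; return P(c,u,v,c['depth'])
E
python3 - <<'E'
from h import *
print(manip.read_state())
for n in('top','side'):
    c=cam(n); cv2.imwrite(f'pics/{n}0.png',c['color']); W=cloud(c)
    print(n,c['f'],-c['R'].T@c['t'],c['R'].round(2).tolist(),c['cx'],c['cy'])
    for t in['steriliser','drawer_pull','pan_floor','power_key_top','short_key_top','long_key_top','start_key_top','spray','rod_electrode_1','product_tray','cream_jar','peel_bottle','cream_tube','balm_tin']:
        print(t,[(round(r['p'],2),np.round(r['uv']).astype(int).tolist(),W[int(r['uv'][1]),int(r['uv'][0])].round().tolist()) for r in finder.find_in(n,t)[:3]])
E
```

```text
{'clock': 0.0, 'joints': array([ 1.27939520e+00,  3.00445167e-01,  1.52157061e+00,  7.32220740e-07,
        1.32068931e+00, -6.65887483e-02]), 'qd': array([ 0.00028258, -0.00019174,  0.00053054, -0.00037682, -0.00053494,
       -0.00087309]), 'effort': array([ 5.07059904e-04, -5.31808734e+01, -3.52734411e+01,  7.08668190e-02,
        2.44415668e-02, -1.11486959e-04]), 'eef_pos': array([122.56212525, 536.01886894, 302.10492244]), 'eef_rot': array([-3.14048273e+00, -7.47284563e-05,  2.91678005e+00]), 'wrist_force': array([ 1.62425144, -0.47001839, -0.39691203]), 'moment': array([-0.03529216, -0.00019021,  0.00977042]), 'finger_gap': 94.08519718473147}
top 371.2025449733842 [ 334.83961515 -108.9649689   957.15456469] [[-0.02, -1.0, 0.03], [-0.99, 0.02, -0.15], [0.15, -0.03, -0.99]] 326.422969528692 196.08619405185925
steriliser [(0.78, [289, 145], [587.0, -50.0, 98.0])]
drawer_pull [(0.8, [294, 195], [478.0, -54.0, 21.0])]
pan_floor [(0.75, [300, 194], [480.0, -72.0, 20.0]), (0.5, [439, 201], [452.0, -420.0, 45.0])]
power_key_top [(0.51, [300, 143], [591.0, -77.0, 106.0])]
short_key_top
[... 1169 characters left out ...]
op [(0.57, [363, 180], [586.0, -85.0, 107.0])]
start_key_top [(0.22, [367, 297], [506.0, -452.0, 58.0])]
spray [(0.57, [332, 179], [498.0, -61.0, 104.0]), (0.57, [324, 155], [497.0, 83.0, 101.0])]
rod_electrode_1 [(0.6, [352, 210], [542.0, -147.0, 50.0]), (0.32, [362, 179], [584.0, -81.0, 108.0])]
product_tray [(0.55, [346, 277], [486.0, -343.0, 3.0])]
cream_jar [(0.71, [344, 301], [458.0, -449.0, 50.0])]
peel_bottle [(0.94, [366, 298], [506.0, -452.0, 55.0]), (0.72, [343, 276], [479.0, -342.0, 3.0]), (0.34, [330, 175], [493.0, -57.0, 116.0])]
cream_tube [(0.72, [268, 272], [291.0, -310.0, 17.0]), (0.66, [367, 188], [587.0, -117.0, 105.0])]
balm_tin [(0.81, [287, 168], [375.0, 137.0, 31.0])]
```

```bash
python3 - <<'E'
import cv2
a=cv2.imread('pics/top0.png')[100:300,190:490]; b=cv2.imread('pics/side0.png')[110:330,230:430]
cv2.imwrite('pics/topc.png',cv2.resize(a,(750,500),interpolation=2)); cv2.imwrite('pics/sidec.png',cv2.resize(b,(545,600),interpolation=2))
E
python3 - <<'E'
from h import *
# key colours & tops in the top view
for n in('top','side'):
    c=cam(n); W=cloud(c); hsv=cv2.cvtColor(c['color'],cv2.COLOR_BGR2HSV)
    z=(c['depth']>0)&(W[...,0]>500)&(W[...,0]<720)&(W[...,1]>-220)&(W[...,1]<120)
    k=z&(W[...,2]>102)&(W[...,2]<112)
    for nm,lo,hi in(('red',170,180),('red0',0,10),('green',45,85),('blue',95,130)):
        m=k&(hsv[...,0]>=lo)&(hsv[...,0]<=hi)&(hsv[...,1]>90)
        if m.sum()>5: print(n,nm,m.sum(),W[m].mean(0).round(1),np.ptp(W[m],0).round())
    d=z&(abs(W[...,2]-98)<3)
    r=cv2.minAreaRect(W[d][:,:2].astype(np.float32)); print('deck',r,d.sum())
    s=(W[...,2]>177)&(W[...,2]<205)&(W[...,0]>420)&(W[...,0]<560)&(W[...,1]>-110)&(W[...,1]<20)
    print('cap',s.sum(),W[s].mean(0),W[s].min(0),W[s].max(0), np.median(c['color'][s],0))
    s=(W[...,2]>100)&(W[...,2]<165)&(W[...,0]>420)&(W[...,0]<540)&(W[...,1]>-110)&(W[...,1]<20)
    if s.sum(): print('body',s.sum(),W[s].mean(0),W[s].min(0),W[s].max(0))
    s=(W[...,2]>60)&(W[...,0]>420)&(W[...,0]<560)&(W[...,1]>40)&(W[...,1]<140)
    if s.sum(): print('alike',s.sum(),W[s].mean(0),W[s].min(0),W[s].max(0), np.median(c['color'][s],0))
    s=(W[...,2]>25)&(W[...,2]<70)&(W[...,0]>380)&(W[...,0]<460)&(W[...,1]>-150)&(W[...,1]<50)
    if s.sum(): print('front',s.sum(),cv2.minAreaRect(W[s][:,:2].astype(np.float32)))
    s=(W[...,2]>14)&(W[...,2]<30)&(W[...,0]>380)&(W[...,0]<580)&(W[...,1]<-220)&(W[...,1]>-540)
    if s.sum(): print('trayrim',s.sum(),cv2.minAreaRect(W[s][:,:2].astype(np.float32)))
E
```

```text
top red0 125 [581.8  19.6 105.2] [25. 29.  8.]
top green 116 [ 590.8 -118.2  105.8] [25. 29.  9.]
top blue 124 [587.6 -72.3 105.7] [25. 29.  9.]
deck ((608.893798828125, -33.515777587890625), (202.92723083496094, 247.92044067382812), 3.003538131713867) 4975
cap 151 [505.19369532 -39.553738   189.16418819] [492.86805968 -51.9938382  177.13908833] [519.48475218 -26.47770441 194.61872283] [147. 157. 162.]
body 227 [496.21015989 -42.72697631 139.06970869] [483.53995183 -61.70495012 100.65264885] [525.39154202 -16.32902528 163.5339841 ]
alike 565 [495.68811427  90.90389178 125.35542184] [469.34957899  40.6136314   60.15598987] [559.84985548 124.87809432 172.43885458] [ 76.  71. 111.]
front 692 ((436.36431884765625, -50.738609313964844), (44.99648666381836, 198.71763610839844), 0.7340971231460571)
trayrim 533 ((477.32373046875, -376.4022216796875), (122.81998443603516, 198.17138671875), 3.7608275413513184)
side red 7 [504.6  88.3 107.1] [8. 8. 9.]
side red0 46 [579.4  16.6 105.5] [25. 29.  6.]
side green 58 [ 588.9 -120.8  106. ] [25. 30.  6.]
side blue 56 [585.7 -75.8 105.6] [25. 30.  6.]
deck ((603.33203125, -28.678558349609375), (207.67648315429688, 263.579345703125), 3.8352198600769043) 1922
cap 75 [503.88206908 -45.46091027 186.83284257] [490.94686843 -54.82542473 177.28239885] [517.41608909 -29.05888111 193.22246743] [110. 121. 125.]
body 286 [501.98126562 -53.67559912 132.37099051] [482.40860603 -63.83388717 100.25799282] [524.48646682 -29.93310214 164.90917009]
alike 397 [490.63787399  89.76224413 114.82601743] [468.05714805  40.95755027  60.08424946] [559.59882529 115.65133903 171.62627368] [ 75.  74. 101.]
front 356 ((435.7159423828125, -52.33290100097656), (194.69700622558594, 47.049110412597656), 89.8199691772461)
trayrim 689 ((475.4180908203125, -375.62530517578125), (122.58306121826172, 200.53196716308594), 3.5571227073669434)
```

View pics/topc.png

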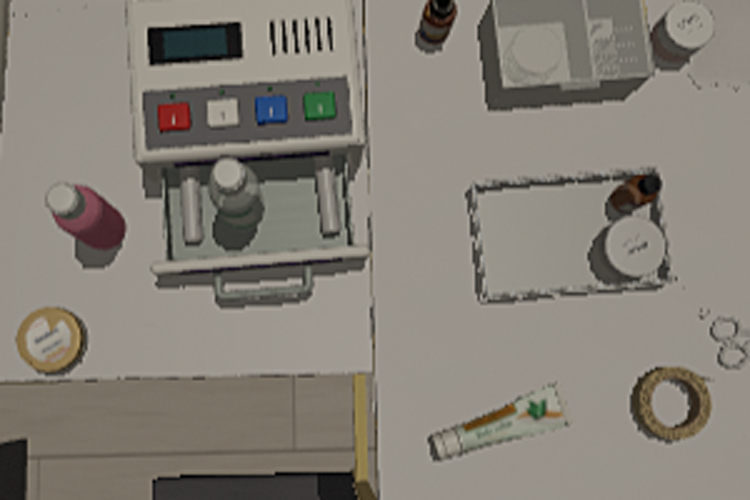

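View pics/sidec.png

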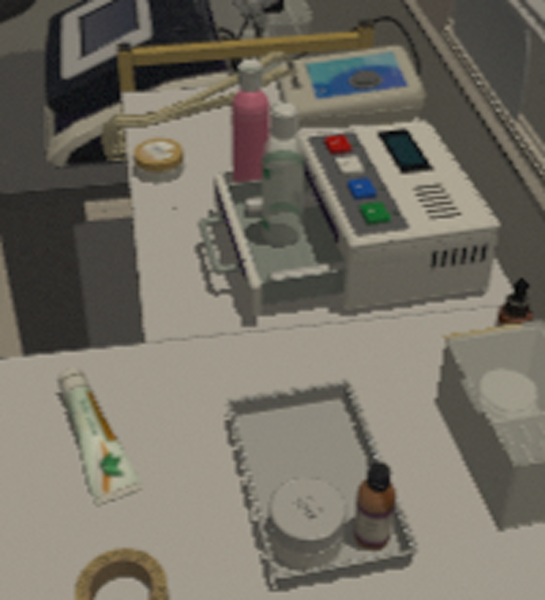

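The things that could be taken for the spray are at these top-view pixels: a pink bottle at (226,186), and a whitish bottle with a green band standing in the drawer at (283,177). The crops show only the second one inside the pan and in front of the wall, so I choose that one. Its cap is at about (505,-41), with the top at z≈191 as expected. The red, white, blue and green keys run left to right, and the tray's free end is clear.

Emit:
drive_tool(
  rows=[
    {"spin": -8.5,"jaw": 94},
    {"spin": -4.4,"jaw": 94},
    {"offset": [-27.3,-41.2,0],"jaw": 94},
    {"offset": [-27.3,-41.2,0],"jaw": 94},
    {"offset": [-27.3,-41.2,0],"jaw": 94},
    {"offset": [-27.3,-41.2,0],"jaw": 94},
    {"offset": [-27.3,-41.2,0],"jaw": 94},
    {"offset": [-27.3,-41.2,0],"jaw": 94},
    {"offset": [-27.3,-41.2,0],"jaw": 94},
    {"offset": [-27.3,-41.2,0],"jaw": 94},
    {"offset": [-27.3,-41.2,0],"jaw": 94},
    {"offset": [-27.3,-41.2,0],"jaw": 94},
    {"offset": [-27.3,-41.2,0],"jaw": 94},
    {"offset": [-27.3,-41.2,0],"jaw": 94},
    {"offset": [-27.3,-41.2,0],"jaw": 94},
    {"offset": [-27.3,-41.2,0],"jaw": 94},
    {"jaw": 94},
    {"jaw": 94},
  ],
  force=15,
)

```text
validation failed for argument at $.ro...
```

Emit:
drive_tool(
  rows=[
    {"offset": [0,0,0],"spin": -8.5,"jaw": 94},
    {"offset": [0,0,0],"spin": -4.4,"jaw": 94},
    {"offset": [-27.3,-41.2,0],"spin": 0,"jaw": 94},
    {"offset": [-27.3,-41.2,0],"spin": 0,"jaw": 94},
    {"offset": [-27.3,-41.2,0],"spin": 0,"jaw": 94},
    {"offset": [-27.3,-41.2,0],"spin": 0,"jaw": 94},
    {"offset": [-27.3,-41.2,0],"spin": 0,"jaw": 94},
    {"offset": [-27.3,-41.2,0],"spin": 0,"jaw": 94},
    {"offset": [-27.3,-41.2,0],"spin": 0,"jaw": 94},
    {"offset": [-27.3,-41.2,0],"spin": 0,"jaw": 94},
    {"offset": [-27.3,-41.2,0],"spin": 0,"jaw": 94},
    {"offset": [-27.3,-41.2,0],"spin": 0,"jaw": 94},
    {"offset": [-27.3,-41.2,0],"spin": 0,"jaw": 94},
    {"offset": [-27.3,-41.2,0],"spin": 0,"jaw": 94},
    {"offset": [-27.3,-41.2,0],"spin": 0,"jaw": 94},
    {"offset": [-27.3,-41.2,0],"spin": 0,"jaw": 94},
    {"offset": [0,0,0],"spin": 0,"jaw": 94},
    {"offset": [0,0,0],"spin": 0,"jaw": 94},
  ],
  force=15,
)

```text
clock: 3.4
eef_pos: [505.0, -41.1, 302.2]
eef_rot: [3.141, -0.001, 3.14]
wrist_force: [-1.0, 0.3, 0.7]
finger_gap: 94.5
```

Emit:
drive_tool(
  rows=[
    {"offset": [0,0,30],"spin": 0,"jaw": 94},
    {"offset": [0,0,30],"spin": 0,"jaw": 94},
    {"offset": [0,0,20],"spin": 0,"jaw": 94},
    {"offset": [0,0,9],"spin": 0,"jaw": 94},
    {"offset": [0,0,0],"spin": 0,"jaw": 60},
    {"offset": [0,0,0],"spin": 0,"jaw": 52},
    {"offset": [0,0,0],"spin": 0,"jaw": 40},
    {"offset": [0,0,0],"spin": 0,"jaw": 35},
    {"offset": [0,0,0],"spin": 0,"jaw": 35},
    {"offset": [0,0,0],"spin": 0,"jaw": 35},
    {"offset": [0,0,0],"spin": 0,"jaw": 35},
    {"offset": [0,0,0],"spin": 0,"jaw": 35},
  ],
  force=15,
)

```text
clock: 4.6
eef_pos: [505.1, -40.5, 213.8]
eef_rot: [3.142, 0.0, -3.141]
wrist_force: [0.2, -0.1, 2.1]
finger_gap: 45.9
```

Emit:
drive_tool(
  rows=[
    {"offset": [0,0,-8],"spin": 0,"jaw": 35},
    {"offset": [0,0,-20],"spin": 0,"jaw": 35},
    {"offset": [0,0,-25],"spin": 0,"jaw": 35},
    {"offset": [0,0,-25],"spin": 0,"jaw": 35},
    {"offset": [0,0,-20],"spin": 0,"jaw": 35},
    {"offset": [0,0,-10],"spin": 0,"jaw": 35},
    {"offset": [0,0,0],"spin": 0,"jaw": 35},
    {"offset": [0,0,0],"spin": 0,"jaw": 35},
  ],
)

```text
clock: 5.4
eef_pos: [504.8, -40.5, 320.8]
eef_rot: [3.141, -0.001, -3.141]
wrist_force: [0.7, 0.2, -1.8]
finger_gap: 45.8
```

```bash
python3 - <<'E'
from h import *
c=cam('side'); cv2.imwrite('pics/s1.png',cv2.resize(c['color'][80:330,230:480],(600,600)))
print(manip.read_state()['finger_gap'],manip.read_state()['wrist_force'])
c=cam('top'); W=cloud(c)
# tray interior / objects, tray frame
th=np.radians(3.7); R=np.array([[np.cos(th),-np.sin(th)],[np.sin(th),np.cos(th)]])
for nm,lo,hi in(('jar',35,60),('peel',75,95)):
    s=(W[...,2]>lo)&(W[...,2]<hi)&(W[...,0]>400)&(W[...,0]<560)&(W[...,1]<-370)&(W[...,1]>-500)
    print(nm,((W[s][:,:2]-[476.4,-376])@R).min(0),((W[s][:,:2]-[476.4,-376])@R).max(0))
E
```

```text
45.77458170619975 [ 0.02979392 -0.5989256  -2.42651816]
jar [-53.03179331 -85.66470752] [ 45.64571487 -23.3144319 ]
peel [ 23.82228281 -73.60236392] [ 41.5164349 -54.5534921]
```

View pics/s1.png

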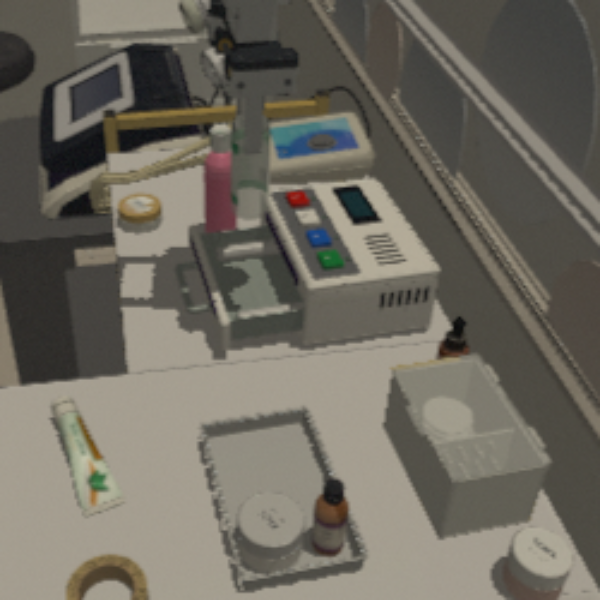

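The bottle is upright in the gripper (at about (245,170) in the crop) and clear of the drawer, and both electrodes are still in the pan. Next I move it over the tray.

Emit:
drive_tool(
  rows=[
    {"offset": [1,-10,0],"spin": 0,"jaw": 35},
    {"offset": [2,-20,0],"spin": 0,"jaw": 35},
    {"offset": [4,-35,0],"spin": 0,"jaw": 35},
    {"offset": [5,-40,0],"spin": 0,"jaw": 35},
    {"offset": [5,-40,0],"spin": 0,"jaw": 35},
    {"offset": [5,-40,0],"spin": 0,"jaw": 35},
    {"offset": [4,-40,0],"spin": 0,"jaw": 35},
    {"offset": [3,-35,0],"spin": 0,"jaw": 35},
    {"offset": [2,-22,0],"spin": 0,"jaw": 35},
    {"offset": [0,-10,0],"spin": 0,"jaw": 35},
    {"offset": [0,0,20],"spin": 0,"jaw": 35},
    {"offset": [0,0,25],"spin": 0,"jaw": 35},
    {"offset": [0,0,25],"spin": 0,"jaw": 35},
    {"offset": [0,0,20],"spin": 0,"jaw": 35},
    {"offset": [0,0,15],"spin": 0,"jaw": 35},
    {"offset": [0,0,10],"spin": 0,"jaw": 35},
    {"offset": [0,0,6],"spin": 0,"jaw": 35},
    {"offset": [0,0,0],"spin": 0,"jaw": 35},
    {"offset": [0,0,0],"spin": 0,"jaw": 35},
  ],
)

```text
clock: 7.4
eef_pos: [474.3, -332.6, 201.3]
eef_rot: [-3.141, 0.001, -3.141]
wrist_force: [0.6, 0.3, -1.8]
finger_gap: 45.9
```

Emit:
drive_tool(
  rows=[
    {"offset": [0,0,2],"spin": 0,"jaw": 35},
    {"offset": [0,0,2],"spin": 0,"jaw": 35},
    {"offset": [0,0,1],"spin": 0,"jaw": 35},
    {"offset": [0,0,0],"spin": 0,"jaw": 35},
    {"offset": [0,0,0],"spin": 0,"jaw": 35},
  ],
)

```text
clock: 7.9
eef_pos: [474.1, -332.6, 195.7]
eef_rot: [-3.142, 0.0, -3.141]
wrist_force: [-0.2, 1.1, -1.2]
finger_gap: 45.6
```

```bash
python3 - <<'E'
from h import *
print(manip.read_state()['wrist_force'])
c=cam('side'); cv2.imwrite('pics/s2.png',cv2.resize(c['color'][170:320,280:430],(600,600)))
E
```

```text
[-0.20559296  1.06641172 -1.20370507]
```

View pics/s2.png

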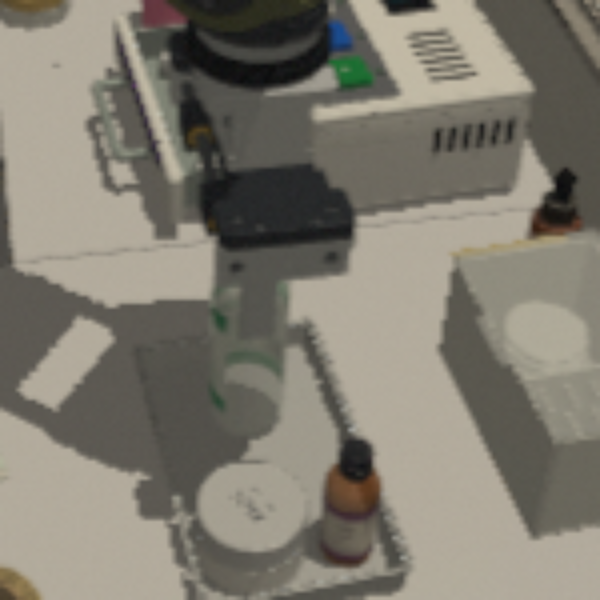

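The bottle stands upright over the tray floor at about (245,400), clear of the jar and the brown bottle. I lower it the last millimetre and let go.

Emit:
drive_tool(
  rows=[
    {"offset": [0,0,1],"spin": 0,"jaw": 45},
    {"offset": [0,0,0],"spin": 0,"jaw": 48},
    {"offset": [0,0,0],"spin": 0,"jaw": 52},
    {"offset": [0,0,0],"spin": 0,"jaw": 60},
    {"offset": [0,0,0],"spin": 0,"jaw": 75},
    {"offset": [0,0,0],"spin": 0,"jaw": 85},
    {"offset": [0,0,0],"spin": 0,"jaw": 85},
    {"offset": [0,0,-10],"spin": 0,"jaw": 85},
    {"offset": [0,0,-20],"spin": 0,"jaw": 85},
    {"offset": [0,0,-30],"spin": 0,"jaw": 85},
    {"offset": [0,0,-30],"spin": 0,"jaw": 85},
    {"offset": [0,0,-20],"spin": 0,"jaw": 85},
    {"offset": [0,0,0],"spin": 0,"jaw": 85},
  ],
)

```text
clock: 9.25
eef_pos: [474.5, -332.8, 308.2]
eef_rot: [-3.138, 0.004, -3.141]
wrist_force: [-0.8, 0.3, 0.1]
finger_gap: 84.8
```

```bash
python3 - <<'E'
from h import *
c=cam('side'); W=cloud(c)
for lo,hi in((20,60),(100,135),(160,185)):
    s=(W[...,2]>lo)&(W[...,2]<hi)&(W[...,0]>430)&(W[...,0]<520)&(W[...,1]>-375)&(W[...,1]<-290)
    print('bottle',s.sum(),W[s].mean(0).round(1),W[s].min(0).round(),W[s].max(0).round())
c=cam('top'); W=cloud(c); cv2.imwrite('pics/t2.png',cv2.resize(c['color'][110:260,210:470],(780,450)))
th=np.radians(3.7); d=np.array([np.cos(th),np.sin(th)]); n=np.array([-d[1],d[0]])
# drawer front & pull in steriliser axes about red..green line
for nm,lo,hi in(('front',44,58),('pull',28,42)):
    s=(W[...,2]>lo)&(W[...,2]<hi)&(W[...,0]>370)&(W[...,0]<455)&(W[...,1]>-170)&(W[...,1]<60)
    q=W[s]; a=q[:,:2]@d; b=q[:,:2]@n; print(nm,s.sum(),np.percentile(a,[1,10,25,50,75,99]).round(1),np.percentile(b,[1,50,99]).round(1),np.median(q[:,2]))
s=(abs(W[...,2]-98)<3)&(W[...,0]>480)&(W[...,1]>-180)&(W[...,1]<80)
q=W[s]; a=q[:,:2]@d; b=q[:,:2]@n; print('deck',np.percentile(a,[.5,2,50,99.5]).round(1),np.percentile(b,[.5,50,99.5]).round(1))
print('keys',[(np.array(k)@d,np.array(k)@n) for k in((581.8,19.6),(587.6,-72.3),(590.8,-118.2))])
E
```

```text
bottle 202 [ 470.2 -348.4   40.1] [ 451. -356.   20.] [ 496. -331.   60.]
bottle 275 [ 471.  -345.2  119.8] [ 451. -355.  100.] [ 495. -323.  135.]
bottle 97 [ 471.8 -337.2  168.7] [ 460. -346.  160.] [ 488. -321.  173.]
front 279 [439.1 439.5 440.7 442.6 446.  452.3] [-187.8  -68.2   17. ] 56.20241594339606
pull 230 [411.1 412.5 414.7 418.7 434.  440.8] [-177.9  -85.1    6.9] 37.03355478327336
deck [544.5 546.8 630.9 705.3] [-194.5  -86.9   20.4]
keys [(np.float64(581.8521399525117), np.float64(-17.985750823436245)), (np.float64(581.7095314100436), np.float64(-110.06848353051664)), (np.float64(581.9408284397036), np.float64(-156.07931379561916))]
```

View pics/t2.png

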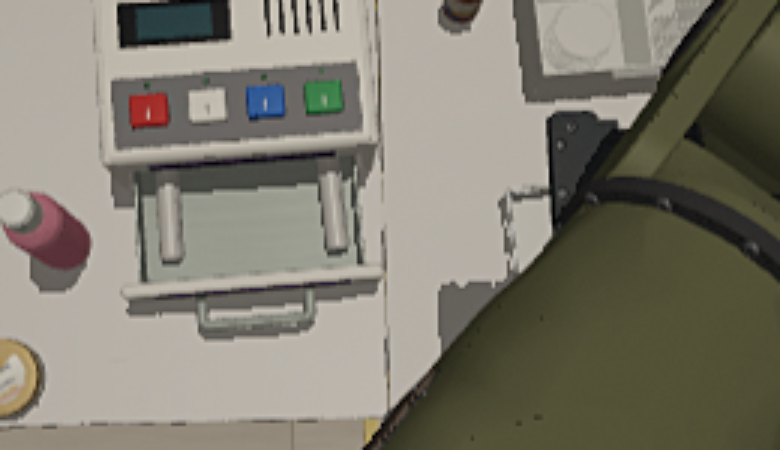

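The bottle stands free and upright in the tray: its x extents match low and high, and its centre is about (474,-333). The electrodes lie at (170,220) and (333,210) in the crop, inside the pan. Next I put the closed fingers in front of the pull, which is at about (255,325), and push.

Emit:
drive_tool(
  rows=[
    {"offset": [13.1,38.5,0],"spin": 0,"jaw": 80},
    {"offset": [13.1,38.5,0],"spin": 0,"jaw": 70},
    {"offset": [13.1,38.5,0],"spin": 0,"jaw": 60},
    {"offset": [13.1,38.5,0],"spin": 0,"jaw": 40},
    {"offset": [13.1,38.5,0],"spin": 0,"jaw": 20},
    {"offset": [13.1,38.5,0],"spin": 0,"jaw": 0},
    {"offset": [13.1,38.5,0],"spin": 0,"jaw": 0},
    {"offset": [0,0,0],"spin": -3.7,"jaw": 0},
    {"offset": [0,0,40],"spin": 0,"jaw": 0},
    {"offset": [0,0,40],"spin": 0,"jaw": 0},
    {"offset": [0,0,40],"spin": 0,"jaw": 0},
    {"offset": [0,0,40],"spin": 0,"jaw": 0},
    {"offset": [0,0,20],"spin": 0,"jaw": 0},
    {"offset": [0,0,10],"spin": 0,"jaw": 0},
    {"offset": [0,0,0],"spin": 0,"jaw": 0},
    {"offset": [0,0,0],"spin": 0,"jaw": 0},
  ],
)

```text
clock: 10.95
eef_pos: [382.5, -63.1, 115.2]
eef_rot: [-3.141, 0.0, -3.077]
wrist_force: [0.9, -0.1, 0.4]
finger_gap: 0.7
```

Emit:
drive_tool(
  rows=[
    {"offset": [-8,0,0],"spin": 0,"jaw": 0},
    {"offset": [-6,0,0],"spin": 0,"jaw": 0},
    {"offset": [-4,0,0],"spin": 0,"jaw": 0},
    {"offset": [-4,0,0],"spin": 0,"jaw": 0},
    {"offset": [-4,0,0],"spin": 0,"jaw": 0},
    {"offset": [-4,0,0],"spin": 0,"jaw": 0},
    {"offset": [-5,0,0],"spin": 0,"jaw": 0},
    {"offset": [-5,0,0],"spin": 0,"jaw": 0},
    {"offset": [-6,0,0],"spin": 0,"jaw": 0},
    {"offset": [-6,0,0],"spin": 0,"jaw": 0},
    {"offset": [-6,0,0],"spin": 0,"jaw": 0},
    {"offset": [-6,0,0],"spin": 0,"jaw": 0},
    {"offset": [-6,0,0],"spin": 0,"jaw": 0},
    {"offset": [-6,0,0],"spin": 0,"jaw": 0},
    {"offset": [-6,0,0],"spin": 0,"jaw": 0},
    {"offset": [-6,0,0],"spin": 0,"jaw": 0},
    {"offset": [-6,0,0],"spin": 0,"jaw": 0},
    {"offset": [-5,0,0],"spin": 0,"jaw": 0},
    {"offset": [-4,0,0],"spin": 0,"jaw": 0},
    {"offset": [0,0,0],"spin": 0,"jaw": 0},
  ],
)

```text
clock: 12.95
eef_pos: [485.6, -56.4, 114.7]
eef_rot: [-3.141, 0.001, -3.077]
wrist_force: [0.7, -0.1, 0.3]
finger_gap: 0.1
```

Emit:
drive_tool(
  rows=[
    {"offset": [-2,0,0],"spin": 0,"jaw": 0},
    {"offset": [-2,0,0],"spin": 0,"jaw": 0},
    {"offset": [-2,0,0],"spin": 0,"jaw": 0},
    {"offset": [-2,0,0],"spin": 0,"jaw": 0},
  ],
)

```text
clock: 13.35
eef_pos: [493.2, -55.9, 114.6]
eef_rot: [3.142, -0.0, -3.077]
wrist_force: [-1.7, -0.6, 0.7]
finger_gap: 0.6
```

```bash
python3 - <<'E'
from h import *
c=cam('side'); W=cloud(c); cv2.imwrite('pics/s3.png',cv2.resize(c['color'][130:260,270:440],(765,585)))
th=np.radians(3.7); d=np.array([np.cos(th),np.sin(th)]); n=np.array([-d[1],d[0]])
a=W[...,:2]@d; b=W[...,:2]@n
for nm,lo,hi in(('front',44,58),('pull',28,42)):
    s=(W[...,2]>lo)&(W[...,2]<hi)&(a>380)&(a<560)&(b>-180)&(b<-130+ (30 if nm=='pull' else 0))
    print(nm,s.sum(),np.percentile(a[s],[0,1,10,50]).round(1))
s=(W[...,2]>80)&(W[...,2]<97)&(a>520)&(a<600)&(b<-140)&(b>-205); print('wall',np.percentile(a[s],[0,1,5]).round(1))
E
```

```text
front 47 [523.4 523.4 523.8 525.9]
pull 83 [476.6 476.7 496.3 514.8]
wall [538.4 538.6 539.9]
```

View pics/s3.png

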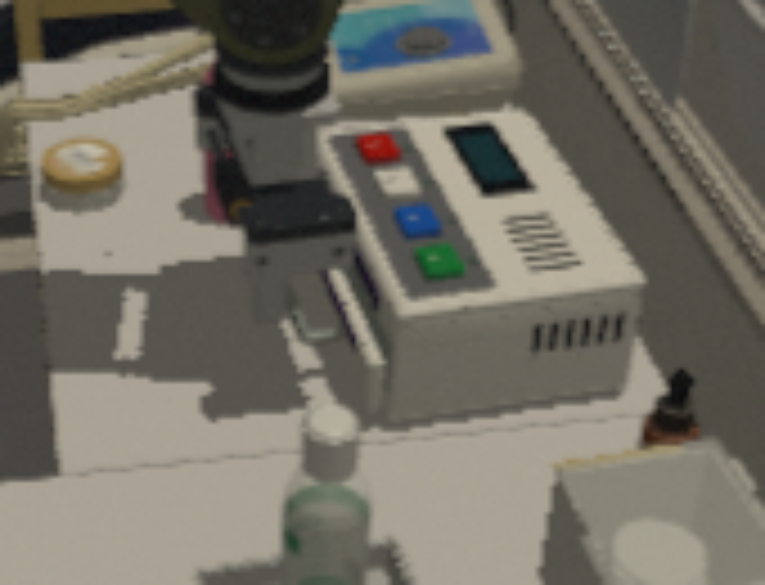

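The drawer is nearly shut, with a narrow gap still showing at about (368,290). I keep pushing in small steps until the force rises.

Emit:
drive_tool(
  rows=[
    {"offset": [-1,0,0],"spin": 0,"jaw": 0},
    {"offset": [-1,0,0],"spin": 0,"jaw": 0},
    {"offset": [-1,0,0],"spin": 0,"jaw": 0},
    {"offset": [0,0,0],"spin": 0,"jaw": 0},
  ],
)

```text
clock: 13.8
eef_pos: [496.2, -55.7, 114.6]
eef_rot: [-3.142, 0.0, -3.077]
wrist_force: [0.0, -0.3, -0.2]
finger_gap: 0.6
```

Emit:
drive_tool(
  rows=[
    {"offset": [-1,0,0],"spin": 0,"jaw": 0},
    {"offset": [-1,0,0],"spin": 0,"jaw": 0},
    {"offset": [-1,0,0],"spin": 0,"jaw": 0},
  ],
)

```text
clock: 14.1
eef_pos: [497.4, -55.6, 114.5]
eef_rot: [3.141, -0.006, -3.076]
wrist_force: [-25.2, -3.9, 18.7]
finger_gap: 0.6
```

Emit:
drive_tool(
  rows=[
    {"offset": [-1,0,0],"spin": 0,"jaw": 0},
    {"offset": [-1,0,0],"spin": 0,"jaw": 0},
  ],
)

```text
clock: 14.3
eef_pos: [498.0, -55.5, 114.4]
eef_rot: [3.141, -0.01, -3.076]
wrist_force: [-39.8, -5.1, 30.2]
finger_gap: 0.5
```

The stop was hit, with force rising sharply. I back off and lift.

Emit:
drive_tool(
  rows=[
    {"offset": [4,0,0],"spin": 0,"jaw": 0},
    {"offset": [10,0,0],"spin": 0,"jaw": 0},
    {"offset": [20,0,0],"spin": 0,"jaw": 0},
    {"offset": [20,0,-10],"spin": 0,"jaw": 0},
    {"offset": [0,0,-40],"spin": 0,"jaw": 0},
    {"offset": [0,0,-45],"spin": 0,"jaw": 0},
    {"offset": [0,0,-20],"spin": 0,"jaw": 0},
    {"offset": [0,0,0],"spin": 0,"jaw": 0},
    {"offset": [0,0,0],"spin": 0,"jaw": 0},
  ],
)

```text
clock: 15.2
eef_pos: [446.8, -58.8, 229.1]
eef_rot: [3.142, 0.0, -3.077]
wrist_force: [0.6, 0.6, -0.2]
finger_gap: 0.3
```

```bash
python3 - <<'E'
from h import *
th=np.radians(3.7); d=np.array([np.cos(th),np.sin(th)]); n=np.array([-d[1],d[0]])
for nm in('side','top'):
    c=cam(nm); W=cloud(c); hsv=cv2.cvtColor(c['color'],cv2.COLOR_BGR2HSV)
    cv2.imwrite(f'pics/{nm}4.png',cv2.resize(c['color'][130:260,270:440],(765,585)))
    a=W[...,:2]@d; b=W[...,:2]@n
    for k,lo,hi in(('front',48,57),('pull',28,42)):
        s=(W[...,2]>lo)&(W[...,2]<hi)&(a>440)&(a<545)&(b>-180)&(b<-10)
        print(nm,k,s.sum(),np.percentile(a[s],[0,1,10,50]).round(1) if s.sum() else '')
    s=(W[...,2]>80)&(W[...,2]<97)&(a>520)&(a<600)&(b<-20)&(b>-205); print('wall',np.percentile(a[s],[0,1,5]).round(1) if s.sum() else '')
    for k,lo,hi in(('red',0,10),('green',45,85),('blue',95,130)):
        m=(abs(W[...,2]-107)<5)&(a>550)&(a<610)&(hsv[...,0]>=lo)&(hsv[...,0]<=hi)&(hsv[...,1]>90)
        if m.sum()>5: print(k,m.sum(),((W[m].min(0)+W[m].max(0))/2).round(1),np.median(W[m][:,2]).round(1))
E
```

```text
side front 81 [525.8 526.  526.5 528.2]
side pull 156 [498.1 498.6 499.8 516. ]
wall [538.  538.2 539.1]
red 46 [579.8  16.4 105.4] 105.6
green 60 [ 589.  -119.2  105.6] 106.0
blue 53 [586.  -71.5 105.1] 105.6
top front 20 [529.1 529.2 530.1 533.9]
top pull 6 [530.  530.  530.1 530.3]
wall [541.  541.6 542.3]
red 82 [582.9  19.6 106. ] 105.8
green 114 [ 591.2 -117.4  105.3] 105.8
blue 147 [ 617.7 -427.   107. ] 106.3
```

View pics/side4.png

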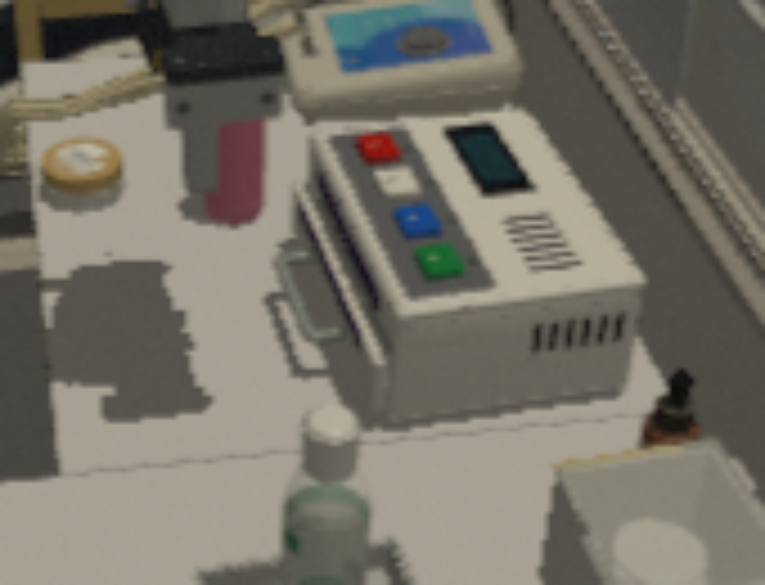

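By measurement the drawer is home: its front face stands 12 mm ahead of the wall in both cameras. Now the red key.

Emit:
drive_tool(
  rows=[
    {"offset": [-35,17,0],"spin": 0,"jaw": 0},
    {"offset": [-35,17,0],"spin": 0,"jaw": 0},
    {"offset": [-35,17,0],"spin": 0,"jaw": 0},
    {"offset": [-33.4,17,0],"spin": 0,"jaw": 0},
    {"offset": [0,0,0],"spin": 0,"jaw": 0},
    {"offset": [0,0,0],"spin": 0,"jaw": 0},
  ],
)

```text
clock: 15.9
eef_pos: [580.5, 18.2, 227.7]
eef_rot: [3.141, -0.003, -3.076]
wrist_force: [-0.3, -0.2, -0.1]
finger_gap: 0.1
```

Emit:
drive_tool(
  rows=[
    {"offset": [0,0,10],"spin": 0,"jaw": 0},
    {"offset": [0,0,8],"spin": 0,"jaw": 0},
    {"offset": [0,0,4],"spin": 0,"jaw": 0},
    {"offset": [0,0,2],"spin": 0,"jaw": 0},
    {"offset": [0,0,2],"spin": 0,"jaw": 0},
    {"offset": [0,0,2],"spin": 0,"jaw": 0},
    {"offset": [0,0,0],"spin": 0,"jaw": 0},
  ],
)

```text
clock: 16.6
eef_pos: [580.9, 17.9, 201.7]
eef_rot: [-3.141, 0.0, -3.077]
wrist_force: [0.3, -0.5, 2.1]
finger_gap: 0.3
```

Emit:
drive_tool(
  rows=[
    {"offset": [0,0,1],"spin": 0,"jaw": 0},
    {"offset": [0,0,1],"spin": 0,"jaw": 0},
    {"offset": [0,0,1],"spin": 0,"jaw": 0},
    {"offset": [0,0,1],"spin": 0,"jaw": 0},
  ],
)

```text
clock: 17.0
eef_pos: [581.0, 17.9, 198.1]
eef_rot: [-3.141, 0.001, -3.077]
wrist_force: [-5.5, -1.3, 13.1]
finger_gap: 0.0
```

Red bottomed out at 198 with the force rising to 13 N. I lift, cross over the white key, and press blue.

Emit:
drive_tool(
  rows=[
    {"offset": [0,0,-10],"spin": 0,"jaw": 0},
    {"offset": [0,0,-20],"spin": 0,"jaw": 0},
    {"offset": [0,-20,0],"spin": 0,"jaw": 0},
    {"offset": [0,-26,0],"spin": 0,"jaw": 0},
    {"offset": [0,-26,0],"spin": 0,"jaw": 0},
    {"offset": [0,-20,0],"spin": 0,"jaw": 0},
    {"offset": [0,0,0],"spin": 0,"jaw": 0},
    {"offset": [0,0,0],"spin": 0,"jaw": 0},
  ],
)

```text
clock: 17.8
eef_pos: [586.8, -73.6, 227.7]
eef_rot: [3.141, -0.0, -3.077]
wrist_force: [-0.5, 0.1, -0.3]
finger_gap: 0.8
```

Emit:
drive_tool(
  rows=[
    {"offset": [0,0,10],"spin": 0,"jaw": 0},
    {"offset": [0,0,8],"spin": 0,"jaw": 0},
    {"offset": [0,0,4],"spin": 0,"jaw": 0},
    {"offset": [0,0,2],"spin": 0,"jaw": 0},
    {"offset": [0,0,2],"spin": 0,"jaw": 0},
    {"offset": [0,0,1],"spin": 0,"jaw": 0},
    {"offset": [0,0,1],"spin": 0,"jaw": 0},
    {"offset": [0,0,1],"spin": 0,"jaw": 0},
    {"offset": [0,0,0],"spin": 0,"jaw": 0},
  ],
)

```text
clock: 18.7
eef_pos: [586.9, -73.7, 198.8]
eef_rot: [3.141, 0.0, -3.077]
wrist_force: [-1.5, 3.1, 3.3]
finger_gap: 0.5
```

Emit:
drive_tool(
  rows=[
    {"offset": [0,0,1],"spin": 0,"jaw": 0},
    {"offset": [0,0,0.5],"spin": 0,"jaw": 0},
    {"offset": [0,0,0],"spin": 0,"jaw": 0},
  ],
)

```text
clock: 19.0
eef_pos: [586.9, -73.8, 198.2]
eef_rot: [-3.142, 0.001, -3.077]
wrist_force: [-4.6, 3.5, 12.0]
finger_gap: 0.6
```

Emit:
drive_tool(
  rows=[
    {"offset": [0,0,-10],"spin": 0,"jaw": 0},
    {"offset": [0,0,-20],"spin": 0,"jaw": 0},
    {"offset": [0,-23,0],"spin": 0,"jaw": 0},
    {"offset": [0,-23,0],"spin": 0,"jaw": 0},
    {"offset": [0,0,0],"spin": 0,"jaw": 0},
    {"offset": [0,0,0],"spin": 0,"jaw": 0},
  ],
)

```text
clock: 19.6
eef_pos: [589.7, -119.8, 227.1]
eef_rot: [-3.142, -0.0, -3.078]
wrist_force: [0.2, 0.6, -0.2]
finger_gap: 0.3
```

Blue also bottomed out (12 N). Now green.

Emit:
drive_tool(
  rows=[
    {"offset": [0,0,10],"spin": 0,"jaw": 0},
    {"offset": [0,0,8],"spin": 0,"jaw": 0},
    {"offset": [0,0,4],"spin": 0,"jaw": 0},
    {"offset": [0,0,2],"spin": 0,"jaw": 0},
    {"offset": [0,0,2],"spin": 0,"jaw": 0},
    {"offset": [0,0,1],"spin": 0,"jaw": 0},
    {"offset": [0,0,1],"spin": 0,"jaw": 0},
    {"offset": [0,0,1],"spin": 0,"jaw": 0},
    {"offset": [0,0,1],"spin": 0,"jaw": 0},
    {"offset": [0,0,0],"spin": 0,"jaw": 0},
  ],
)

```text
clock: 20.6
eef_pos: [589.9, -119.6, 198.2]
eef_rot: [-3.142, 0.001, -3.077]
wrist_force: [-4.6, 4.6, 11.3]
finger_gap: 0.4
```

Emit:
drive_tool(
  rows=[
    {"offset": [0,0,-10],"spin": 0,"jaw": 0},
    {"offset": [0,0,-25],"spin": 0,"jaw": 0},
    {"offset": [0,0,-30],"spin": 0,"jaw": 0},
    {"offset": [0,0,-30],"spin": 0,"jaw": 0},
    {"offset": [40,0,0],"spin": 0,"jaw": 0},
    {"offset": [45,0,0],"spin": 0,"jaw": 0},
    {"offset": [40,0,0],"spin": 0,"jaw": 0},
    {"offset": [0,0,0],"spin": 0,"jaw": 0},
    {"offset": [0,0,0],"spin": 0,"jaw": 0},
  ],
)

```text
clock: 21.5
eef_pos: [465.1, -128.1, 293.0]
eef_rot: [-3.141, 0.002, -3.077]
wrist_force: [0.2, 0.4, 0.7]
finger_gap: 0.4
```

```bash
python3 - <<'E'
from h import *
th=np.radians(3.7); d=np.array([np.cos(th),np.sin(th)]); n=np.array([-d[1],d[0]])
c=cam('side'); W=cloud(c); hsv=cv2.cvtColor(c['color'],cv2.COLOR_BGR2HSV)
cv2.imwrite('pics/s5.png',cv2.resize(c['color'][110:330,230:450],(600,600)))
a=W[...,:2]@d; b=W[...,:2]@n
s=(W[...,2]>48)&(W[...,2]<57)&(a>440)&(a<545)&(b>-180)&(b<-10); print('front',np.percentile(a[s],[0,1,10]).round(1))
s=(W[...,2]>80)&(W[...,2]<97)&(a>520)&(a<600)&(b<-20)&(b>-205); print('wall',np.percentile(a[s],[0,1,5]).round(1))
for k,lo,hi in(('red',0,10),('green',45,85),('blue',95,130)):
    m=(abs(W[...,2]-105)<7)&(a>550)&(a<610)&(b>-200)&(hsv[...,0]>=lo)&(hsv[...,0]<=hi)&(hsv[...,1]>90); print(k,np.median(W[m][:,2]).round(1))
for lo,hi in((20,60),(100,135),(160,185)):
    s=(W[...,2]>lo)&(W[...,2]<hi)&(W[...,0]>430)&(W[...,0]<520)&(W[...,1]>-375)&(W[...,1]<-290); print('bottle',W[s].min(0).round(),W[s].max(0).round())
print(manip.read_state()['wrist_force'])
E
```

```text
front [525.8 526.1 526.6]
wall [537.8 537.9 538.6]
red 105.4
green 105.3
blue 105.6
bottle [ 451. -356.   21.] [ 496. -332.   60.]
bottle [ 451. -355.  100.] [ 495. -323.  135.]
bottle [ 461. -346.  160.] [ 489. -320.  174.]
[ 0.79005436 -0.64429737  0.51804138]
```

View pics/s5.png

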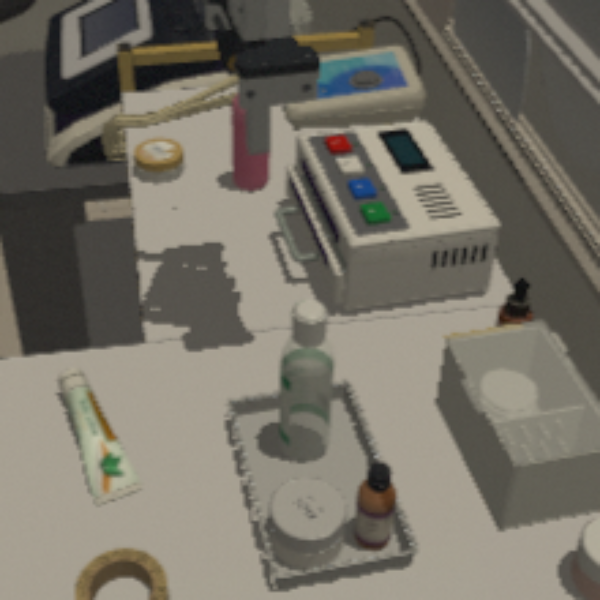

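The bottle stands in the tray at about (307,390), the drawer is shut, the keys are up and the arm is clear.

```bash
python3 -c "
from cell import manip
manip.sign_off()"
```

```text
the job is handed in; nothing more can be done
```

The spray bottle now stands in the free end of the tray, the drawer is shut, and red, blue and green were pressed one at a time in that order. I handed the job in after about 21.6 s of the 58 s; no verdict is reported.

My last checks:
- **Bottle:** it stands upright near (474, -333) mm, about 45 mm from the tray's middle along its length. It was let go there and has not shifted since.
- **Drawer:** I pushed until it hit its stop. The front then stood about 12 mm ahead of the steriliser wall, which is its position when home.
- **Keys:** each of the three reached the end of its travel with 11 to 13 N on the wrist. Afterwards all three measured about 105.5 mm high, so they are up again. I did not touch the white key.
- **Other things:** the jar, brown bottle, tube, tin and pink look-alike are where they were in the picture, and the arm touches nothing.

- **Not confirmed:** the electrodes can't be seen with the drawer shut. They were last seen lying in the pan, just before the push.
- **Disagreement:** the two cameras differed by 2 to 3 mm in position. I used values between the two, and the grasp and key presses landed as intended.

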